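Rub the foot of a porcelain step tile and hold it in the light path

TASK

Take the tall step tile out of the rack by its two raw side edges only, without the fingers pressing on its glazed faces, and rub the kiln grit off its foot: keep the tile upright with the foot lengthwise on the cushioned lapping plate and push it along with light, even pressure from near the plate's robot end to near its far end. Then hold the tile upright in the light path of the light bench, midway between lamp and sensor, with the thin lower window square to the beam and centred on it, and finish while still holding it there. Do not knock the light bench, and leave the two short tiles, the cup and the scraper where they are.

Things in the scene. Friction and masses are not known exactly. Their poses are not given: they have to be found in the camera images.
- step_tile: The tall porcelain step tile, upright in one of the three rack pockets: 38 mm wide (x), 8 mm thick (y), 90 mm tall (z up), about 50 g. Origin: centre of the foot's underside. Raw matt side edges, to be gripped across the 38 mm width: strips 8 mm thick at x = -19 to -16 and 16 to 19 mm, full height. Slab between them glazed, foot bar (lowest 10 mm) raw. Half a turn makes no difference.
- window (a point): Centre of the tile's thin lower window (glazed, 32 mm wide, 3 mm thick, from 10 to 46 mm above the foot's underside): on the tile's centreline, 28 mm above the foot's underside. Axes as the tile's. Above it the glazed slab is 6 mm thick; fingers that grip the edges 50 to 90 mm above the foot leave the window free.
- tile_rack: Fixed wooden rack block, 75 mm (x) by 150 mm (y), 34 mm tall. Origin: centre of its underside. Three pockets at y = -45, 0 and 45 mm, each 42 mm (x) by 11 mm (y), 22 mm deep: tiles stand with their foot 12 mm above the bench, width along the rack's x. The tall tile (top at 102 mm) is in any of the three.
- short_tile_a: A short tile to leave alone, 38 mm (x) by 8 mm (y) by 60 mm tall, in another pocket. Origin: centre of its underside.
- short_tile_b: The other short tile to leave alone, same size. Origin: centre of its underside.
- lap_plate: Dark lapping plate 150 mm long (x), 60 mm wide (y), on foam rubber. Origin: centre of its top face, 46 mm above the bench when free; the +x end is the far one. It stays level and gives straight down: 1 N starts it, then 1.2 N per mm (6 N at 4 mm), hard stop at 10 mm. Light is 3 to 10 N, 20 N too hard. Stroke: tile centre from 30 mm or more before the middle to 30 mm or more past it.
- lap_board: Fixed wooden board under the foam rubber and lapping plate, 190 mm (x) by 90 mm (y), 18 mm thick, with a 26 mm tall cleat at each end. Origin: centre of its underside, below the plate's centre. Axes as the plate's.
- light_bench: Fixed bench photometer: rail 50 mm (x) by 360 mm (y), 22 mm tall; on posts a lamp at +y (54 mm across, out to y = 170 mm) and a light sensor at -y (42 mm across); readout box 82 mm tall at the -y end. Origin: centre of the rail's underside, below mid-gap. Light runs along y. Lamp and sensor faces are 45 mm either side of the middle; the gap is open above. Tallest part: 127 mm above the bench.
- light_spot (a point): Middle of the gap: on the beam's axis, midway between lamp lens and sensor aperture, 100 mm above the bench. Axes as the light bench's: y along the beam, z up. The beam is about 12 mm across.
- cast_cup: An unglazed cast cup to leave alone, 72 mm across, 75 mm tall. Origin: centre of its underside.
- scraper: A plaster scraper to leave alone, lying flat beyond the lapping plate, about 170 mm long. Origin near its middle.
Things that resemble listed ones, but are neither listed nor needed, are in the scene too. Leave any blue look-alike of the step_tile alone.

How it is judged:
By the outcome, as a careful person would: the job done as asked, in the order asked, and still so for the second after the job is handed in, while the arm keeps its last pose, push and grip.
It also fails if it takes over 51 s, if anything falls off the work surface, if the arm or the gripper's body presses on something with over 40 N, if the wrist force passes 120 N, or if a joint passes its speed limit or range.

ROBOT

A 6-joint arm with a two-finger parallel gripper is mounted at the origin on the work surface. World frame = base frame: x ahead of the robot, y to its left, z up, the work surface at z = 0. Lengths are in mm, angles in degrees, forces in N, time in s.
With the tool pointing down it reaches from about 350 to 850 mm from the base axis. Payload 8.1 kg.
Tool frame: the origin (TCP) lies at the very end of the fingers, on their centre line; the grasp point (between the pads) lies r.tcp_to_grasp behind it (r.tcp_to_grasp is the distance from the TCP to the grasp point, in mm); z points along the fingers, y is the line along which they close (so a half turn about z gives the same grasp; the last joint's range is limited). The gripper opens to 85 mm and grips with 20 to 120 N. Pads are 22 mm wide; open, the fingers measure 114 mm over their backs; the gripper's body (76 mm by 85 mm) begins 54 mm behind the grasp point. The pads swing forward as they close: fully open they stand 13 mm farther back than shut.
Start: joints at [58.476, 7.471, 85.268, -0, 87.261, -4.893], TCP at [268.927, 536.362, 231.292] pointing down, gripper open.
Joint ranges: [-169.43, 169.43], [-51.17, 129.36], [1.28, 143.12], [-76.62, 256.62], [0, 156.53], [-152.29, 152.29]. Speed limits (degrees/s): [136.94, 136.94, 159.86, 180, 180, 180].

INTERFACE

Orientations are given as [roll, pitch, yaw] about the fixed x, y, z axes, in that order (R = Rz(yaw) Ry(pitch) Rx(roll)).
In Python, from bench import r gives the robot as it stands.
- The arm moves only by the shell command python3 -m handwheel 'ROWS' [OPENING] [FORCE]. ROWS is JSON, a list of rows, each a list of 4 numbers: the shift along the tool's x, y, z in m, then the turn about the tool's z in degrees. A call has 1 to 10 rows; each row shifts and turns the commanded pose from where the row before left it, along the tool's axes as they then stand; what a row does not reach is not made up. A row lasts 1/10 s, in which the tool goes at most 50 mm and 8.59 degrees, less where a joint would pass 70% of its speed; a pose out of reach is approached as far as the arm can. A call is refused whole if a number of a shift passes 0.05 or a number of a turn 8.59, either way. A call with a gripper value outside its range is refused whole. OPENING is the finger opening in m, from 0 to 0.0854, set as the call begins (- or left out, the last holds). The fingers move at their own pace and stop on an object; FORCE is the grip in N (left out, the last holds). Time passes only in rows, so rows that do not move let the fingers close. It gives the time, the measured TCP pose, the force, the opening and the grip force at its end, in the units of the state.
- r.sense(): the state, without advancing time (a new reading comes with each control period).
- r.snapshot(name): name is "scene" or "top"; returns the picture (420x560x3 uint8, red, green, blue); there is no depth.
- r.camera_params(name): a dict with "fx", "fy", "cx", "cy" (pixels), "D" ([k1, k2, p1, p2, k3] as OpenCV has them; the pictures are not rectified), "R" (3x3) and "t" (3): a world point X has camera coordinates R X + t. Camera axes: x right, y down, z forward; pixel columns grow to the right and rows downward; lengths in mm; the calibration is good to about 2 mm. A picture is of the moment at which its call begins. camera_params takes no time and is no camera call.
- r.hand_in(): hands the job in; it is judged then, once.
The state is a dict: "time": time; "joint_pos": joint angles; "qd": joint speeds; "joint_efforts": joint torques, N m; "tool_pos": TCP position; "tcp_rot": TCP orientation; "ft_force": force on the tool from outside, world axes, zero at the start; "wrist_torque": the same for the moment, N m; "finger_gap": finger opening in mm; "grip_force": force on a finger pad.
Only numpy, scipy, OpenCV 4.12 (cv2) and the standard library are available. Lean on these libraries where they do the work, as an engineer would, in place of code of your own. Each camera call takes 0.05 s, during which the arm holds its last target. There are 200 camera calls.

## Working session

There is one attempt and no reset: what is moved stays moved. The work goes in short steps, Python scripts to look and compute and a shell command to move; the robot and the scene stay as the last step left them, time stands still between calls to the robot, and variables do not carry over. Pictures are saved under pics/ and viewed, at most 13 in all, crops included, and the job is handed in when it is done.

```bash
mkdir -p pics; ls
python3 - <<'E'
from bench import r
import cv2,json
for n in("scene","top"):
    im=r.snapshot(n); cv2.imwrite(f"pics/{n}0.png",im[:,:,::-1]); 
    c=r.camera_params(n); print(n,{k:(v.tolist() if hasattr(v,'tolist') else v) for k,v in c.items()})
print(r.tcp_to_grasp); print(r.sense())
E
```

```text
pics
scene {'fx': 423.9443112032463, 'fy': 423.9443112032463, 'cx': 284.56686552786016, 'cy': 209.05889381562451, 'D': [-0.05529126998073403, 0.0, 0.0, 0.0, 0.0], 'R': [[0.6164038099474456, 0.787376389317101, 0.009206770782332932], [0.5263317120480576, -0.4032901144187293, -0.7485532796699836], [-0.5856801789157918, 0.4662569089655331, -0.6630107260573336]], 't': [-330.50788819894734, -259.75236221483055, 1504.5563989746647]}
top {'fx': 409.1979806494442, 'fy': 409.1979806494442, 'cx': 282.4837137976846, 'cy': 213.8582434615847, 'D': [0.03769037160635105, 0.0, 0.0, 0.0, 0.0], 'R': [[-0.0033966547218662064, -0.9999651779257543, -0.007622707695759555], [-0.9867227384455051, 0.004589254720099393, -0.162348933398768], [0.16237826261942814, 0.006970055740710642, -0.9867039668267619]], 't': [-20.745536357700818, 611.2872915699767, 1057.1181859789629]}
18.700000000000003
{'time': 0.1, 'joint_pos': array([ 5.84759372e+01,  7.51106377e+00,  8.53237564e+01, -1.17207461e-03,
        8.72622675e+01, -4.89373369e+00]), 'qd': array([-5.49664475e-03, -4.93909295e-03, -1.29276338e-01,  9.18791648e-05,
        3.21721617e-03,  4.36448013e-02]), 'joint_efforts': array([ 1.40010252e-03, -5.70958507e+01, -5.01938474e+01, -1.06174934e-04,
        8.32621678e-03,  5.01631496e-05]), 'tool_pos': array([268.66779196, 535.92231092, 230.33952273]), 'tcp_rot': array([-1.79903166e+02, -7.11596822e-03,  1.53369722e+02]), 'ft_force': array([-0.02262482, -0.12997752,  0.35053226]), 'wrist_torque': array([0.01244684, 0.0236708 , 0.00851736]), 'grip_force': 0.0, 'finger_gap': 85.16950010599729}
```

View pics/scene0.png

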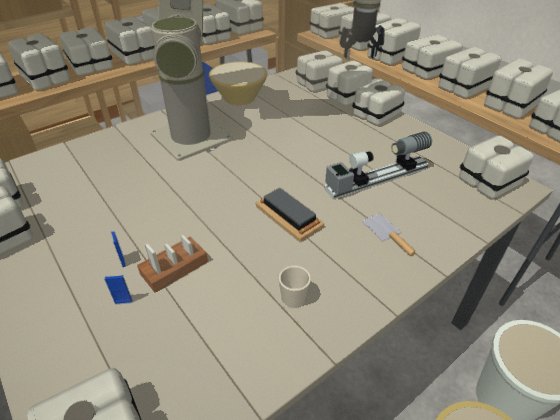

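View pics/top0.png

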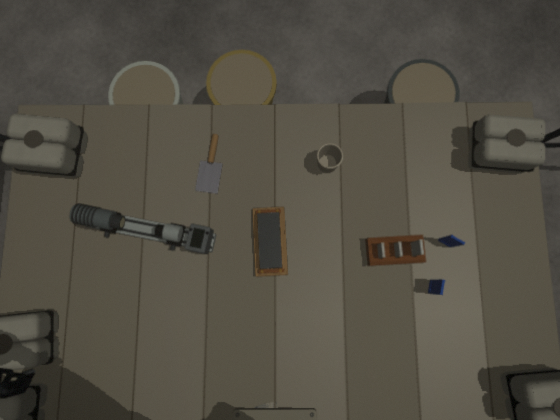

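The scene view shows the rack at (173,263) with three white tiles and blue look-alikes at (118,250) and (118,290). The lap plate is at (290,212), the light bench spans (340,178) to (415,145), the cup is at (294,287) and the scraper at (390,232). In the top view, the rack is at (396,250), the plate at (270,241), and the bench runs from (85,215) to (200,238).

```bash
cat > h.py <<'E'
import numpy as np, cv2
from bench import r
P={n:r.camera_params(n) for n in("scene","top")}
def ray(n,u,v):
    c=P[n];K=np.array([[c['fx'],0,c['cx']],[0,c['fy'],c['cy']],[0,0,1]])
    q=cv2.undistortPoints(np.array([[[u,v]]],float),K,np.array(c['D'])).ravel()
    R=np.array(c['R']);return -R.T@np.array(c['t']),R.T@np.array([*q,1])
def onz(n,u,v,z):
    o,d=ray(n,u,v);return o+d*(z-o[2])/d[2]
def proj(n,X):
    c=P[n];K=np.array([[c['fx'],0,c['cx']],[0,c['fy'],c['cy']],[0,0,1]])
    return cv2.projectPoints(np.array(X,float).reshape(-1,3),cv2.Rodrigues(np.array(c['R']))[0],np.array(c['t']),K,np.array(c['D']))[0].reshape(-1,2)
def tri(u1,v1,u2,v2):
    (a,d),(b,e)=ray("scene",u1,v1),ray("top",u2,v2)
    s=np.linalg.lstsq(np.c_[d,-e],b-a,rcond=None)[0];p,q=a+d*s[0],b+e*s[1]
    return (p+q)/2,np.linalg.norm(p-q)
E
python3 - <<'E'
import cv2,numpy as np
s=cv2.imread("pics/scene0.png");t=cv2.imread("pics/top0.png")
t=np.clip(t.astype(float)*1.8,0,255).astype(np.uint8)
a=cv2.resize(s[225:300,130:215],(400,353),interpolation=2)[:300]
def z(im,x,y,w,h,W,H): return cv2.resize(im[y:y+h,x:x+w],(W,H),interpolation=cv2.INTER_CUBIC)
m=np.vstack([np.hstack([z(s,130,228,80,60,400,300),z(t,350,215,80,60,400,300)]),
 np.hstack([z(s,320,125,120,75,400,250),z(t,65,190,160,100,400,250)])])
cv2.imwrite("pics/m1.png",m)
m=np.hstack([z(t,240,200,60,90,400,600),z(s,240,180,90,90,400,400) if 0 else cv2.copyMakeBorder(z(s,250,180,80,60,400,300),0,300,0,0,0)])
cv2.imwrite("pics/m2.png",m)
E
```

```text
(no output)
```

View pics/m1.png

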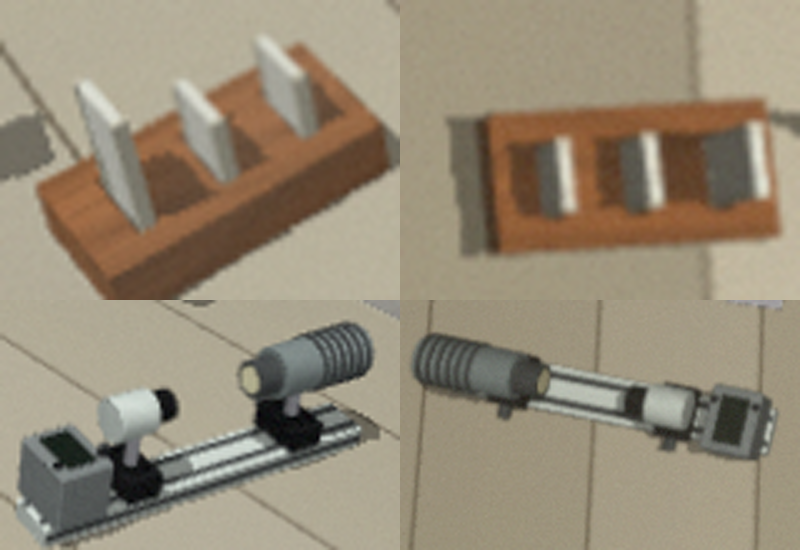

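View pics/m2.png

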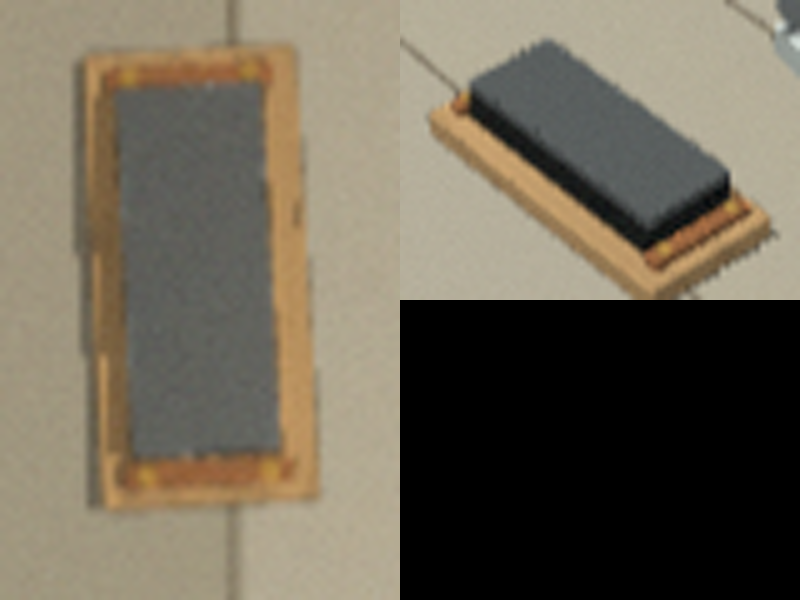

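Candidates for the step tile are three white tiles, at top-view (383,250), (402,249) and (421,247), or scene (152,257), (172,252) and (188,244). There are also two blue ones at scene (118,250) and (118,290). The leftmost white one in the scene (right in the top view) fits: its visible height is about 29 px against 20 px for the others, it is white and it stands in a rack pocket. The enlarged crop confirms this. The plate is dark, with its long side nearly along x. The bench lamp is on the left in the top view.

```bash
cat > meas.py <<'E'
from h import *
t=cv2.imread("pics/top0.png");hsv=cv2.cvtColor(t,cv2.COLOR_BGR2HSV);s=cv2.imread("pics/scene0.png");hs=cv2.cvtColor(s,cv2.COLOR_BGR2HSV)
def big(m,x0,y0,x1,y1):
    k=np.zeros_like(m);k[y0:y1,x0:x1]=m[y0:y1,x0:x1]
    n,l,st,_=cv2.connectedComponentsWithStats(k);i=1+np.argmax(st[1:,4]);return (l==i).astype(np.uint8)
def rect(n,m,z,close=0,name=''):
    c=max(cv2.findContours(m,0,cv2.CHAIN_APPROX_NONE)[0],key=len)
    c=cv2.convexHull(c).reshape(-1,2)
    # contour pixel centres -> world on z plane
    w=np.array([onz(n,*p,z)[:2] for p in c]).astype(np.float32)
    (cx,cy),(a,b),an=cv2.minAreaRect(w)
    print(name,n,"world c",round(cx,1),round(cy,1),"size",round(a,1),round(b,1),"ang",round(an,2))
brown=((hsv[...,0]<14)&(hsv[...,1]>110)).astype(np.uint8)
print(hsv[240,391],hsv[262,400],"plate",hsv[240,268],"tiletop",hsv[246,421],hsv[250,402],"wood",hsv[240,285])
rect("top",cv2.morphologyEx(big(brown,360,225,435,275),3,np.ones((5,5))),34,name="rack")
b2=((hs[...,0]<14)&(hs[...,1]>110)).astype(np.uint8)
pl=((hsv[...,1]<50)&(hsv[...,2]<90)).astype(np.uint8)
rect("top",big(pl,245,200,295,285),46,name="plate")
wood=((hsv[...,1]>95)).astype(np.uint8)
rect("top",cv2.morphologyEx(big(wood,245,200,295,285),3,np.ones((5,5))),18,name="board")
for nm,box,z in(("tall",(415,235,428,260),102),("mid",(396,236,407,262),72),("left",(376,236,390,262),72)):
    x0,y0,x1,y1=box;g=hsv[y0:y1,x0:x1,2];m=np.zeros_like(pl);m[y0:y1,x0:x1]=(g>125)&(hsv[y0:y1,x0:x1,1]<60)
    m=big(m,*box);yy,xx=np.nonzero(m);print(nm,len(xx),xx.mean(),yy.mean(),yy.min(),yy.max(),onz("top",xx.mean(),yy.mean(),z).round(1));
    rect("top",m,z,name=nm)
print(hsv[236:258,414:428,2])
E
python3 meas.py
python3 - <<'E'
import cv2,numpy as np
s=cv2.imread("pics/scene0.png");t=cv2.imread("pics/top0.png")
t=np.clip(t.astype(float)*1.8,0,255).astype(np.uint8)
def z(im,x,y,w,h,f): return cv2.resize(im[y:y+h,x:x+w],(w*f,h*f),interpolation=cv2.INTER_NEAREST)
cv2.imwrite("pics/m3.png",np.vstack([z(s,335,125,100,42,8)[:300,:800],z(t,70,192,133,50,6)[:300,:798] if 0 else cv2.resize(t[195:255,65:225],(800,300),interpolation=0)]))
E
```

```text
[ 14 159  77] [ 12 146  75] plate [42 23 55] tiletop [ 30  16 124] [16 62 78] wood [ 17 117  98]
rack top world c 514.3 -325.5 size 73.2 152.8 ang 3.66
plate top world c 541.2 13.2 size 146.5 58.4 ang 2.95
board top world c 541.8 13.4 size 188.4 89.4 ang 2.96Traceback (most recent call last):
  File "meas.py", line 23, in <module>
    m=big(m,*box);yy,xx=np.nonzero(m);print(nm,len(xx),xx.mean(),yy.mean(),yy.min(),yy.max(),onz("top",xx.mean(),yy.mean(),z).round(1));
  File "meas.py", line 5, in big
    n,l,st,_=cv2.connectedComponentsWithStats(k);i=1+np.argmax(st[1:,4]);return (l==i).astype(np.uint8)
                                                     ~~~~~~~~~^^^^^^^^^^
    return _wrapfunc(a, 'argmax', axis=axis, out=out, **kwds)
    return bound(*args, **kwds)
ValueError: attempt to get argmax of an empty sequence
```

View pics/m3.png

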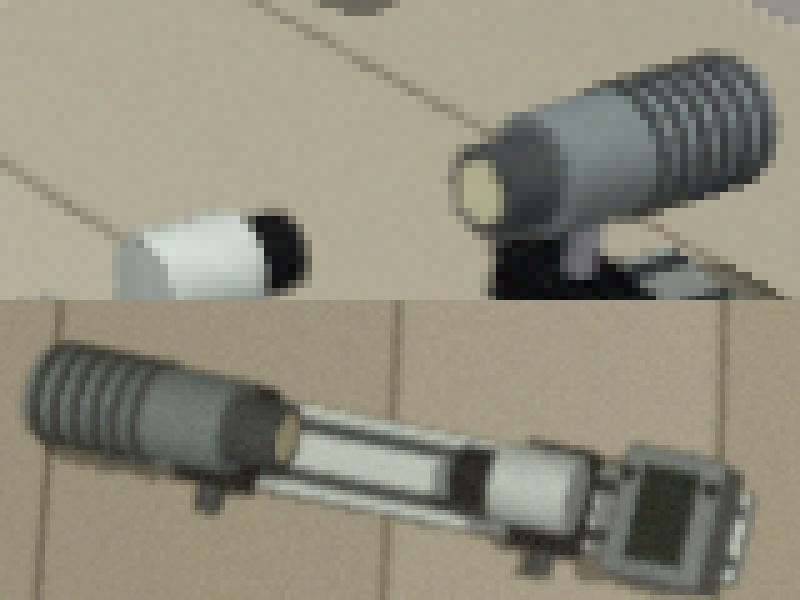

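The lamp lens centre is at scene (394.8,148.3) and top (121.9,221.9). The sensor's black front is near top (155,231), and the gap is open above.

```bash
cat > meas2.py <<'E'
from h import *
t=cv2.imread("pics/top0.png");hsv=cv2.cvtColor(t,cv2.COLOR_BGR2HSV).astype(int);s=cv2.imread("pics/scene0.png");hs=cv2.cvtColor(s,cv2.COLOR_BGR2HSV).astype(int)
# tile top, top view: weighted centroid of bright
g=t[236:258,414:428].astype(int).max(2);m=(g>110)&(hsv[236:258,414:428,1]<45)
yy,xx=np.nonzero(m);w=np.c_[xx+414,yy+236]
print("tile px",w.mean(0),len(xx));print("tile top",onz("top",*w.mean(0),102).round(1))
for y in range(236,258):print(y,g[y-236])
print("tri lens",tri(394.75,148.25,121.9,221.9), onz("top",121.9,221.9,100),onz("scene",394.75,148.25,100))
a=hsv[...,1]
def edges(cols,lo,hi,ref):
    out=[]
    for x in cols:
        c=[y for y in range(lo,hi) if a[y,x]<34 or t[y,x].max()<45 ]
        out.append((x,min(c),max(c)))
    return out
for x,u,v in edges(range(74,118,3),200,240,0)+edges(range(160,182,3),215,250,0): print((x,u,v),end=' ')
for y in (205,215): print(a[200:232,90 if y==205 else 110])
print(a[218:245,168], t[218:245,168].max(1))
E
python3 meas2.py
```

```text
tile px [421.68181818 246.68181818] 22
tile top [ 517.  -374.7  102. ]
236 [ 79  78  78  78  79  77  79  77  82  93  96  95 102 104]
237 [80 79 79 81 79 78 79 81 80 83 78 75 86 84]
238 [80 79 80 78 78 79 81 81 81 76 65 62 65 67]
239 [ 80  81  79  73  72  84  98 100  94  83  78  68  65  65]
240 [ 74  69  66  58  60  80 109 115 103  92  95  89  87  79]
241 [ 59  53  51  49  52  72 105 118 104  90  99 104 103  98]
242 [ 49  48  51  48  54  72 106 122 105  89  96 105 107 105]
243 [ 50  50  51  49  50  69 103 124 111  87  96 106 105 107]
244 [ 50  50  50  50  50  65  98 125 112  89  96 104 108 106]
245 [ 50  50  50  51  50  60  98 123 112  92  94 106 106 107]
246 [ 50  52  51  50  49  56  94 124 117  95  93 106 106 106]
247 [ 51  50  50  51  50  55  88 119 118  98  94 105 106 107]
248 [ 50  50  49  51  50  53  83 113 119 101  95 104 107 106]
249 [ 51  50  49  51  50  51  77 109 120 104  94 102 104 107]
250 [ 49  51  51  49  49  51  72 106 122 109  94 100 106 106]
251 [ 49  50  50  51  49  51  71 105 124 113  92  98 106 106]
252 [ 51  49  51  51  51  51  66 100 123 114  96 100 106 107]
253
[... 533 characters left out ...]
05, 225) (86, 205, 226) (89, 206, 226) (92, 207, 227) (95, 207, 227) (98, 208, 228) (101, 209, 230) (104, 210, 231) (107, 210, 236) (110, 211, 233) (113, 211, 232) (116, 212, 232) (160, 223, 241) (163, 223, 241) (166, 224, 243) (169, 224, 244) (172, 224, 249) (175, 224, 245) (178, 225, 245) (181, 225, 245) [51 54 51 56 55 46 33 12 18 13 25  6 10  9 17  9  9 13 14 15 15 32 17 11
 18  7 27 39 42 50 53 49]
[56 51 56 53 53 53 50 52 55 55 39 15 19 19 13 20 11 24 24 19 13 13  7 21
 27 28  8 21 25 15 35 55]
[49 50 47 49 51 35 20 18 17 18 15 13 20 17 17 17 18 16 14 18 19 20 19 69
 61 60 42] [ 93  91  92  94  90  81  78  85  91  97 100 101 104 104 105 104 102  97
  93  87  79  65  41  26  21  30  49]
```

```bash
python3 -m handwheel '[[0,0,0,8.55],[0,0,0,8.55],[0,0,0,8.55],[0,0,0,8.55],[0,0,0,8.55],[0,0,0,8.55],[0,0,0,8.55]]' 0.07 && python3 -m handwheel '[[-0.046,0.0096,0,0],[-0.046,0.0096,0,0],[-0.046,0.0096,0,0],[-0.046,0.0096,0,0],[-0.046,0.0096,0,0],[-0.046,0.0096,0,0],[-0.046,0.0096,0,0],[-0.046,0.0096,0,0],[-0.046,0.0096,0,0],[-0.046,0.0096,0,0]]' && python3 -m handwheel '[[-0.046,0.0096,0,0],[-0.046,0.0096,0,0],[-0.046,0.0096,0,0],[-0.046,0.0096,0,0],[-0.046,0.0096,0,0],[-0.046,0.0096,0,0],[-0.046,0.0096,0,0],[-0.046,0.0096,0,0],[-0.046,0.0096,0,0],[-0.046,0.0096,0,0]]'
cat > meas3.py <<'E'
from h import *
t=cv2.imread("pics/top0.png");s=cv2.imread("pics/scene0.png");hs=cv2.cvtColor(s,cv2.COLOR_BGR2HSV).astype(int);ht=cv2.cvtColor(t,cv2.COLOR_BGR2HSV).astype(int)
# rail: bright/grey pixel edges in gap columns, top
for x in range(126,152,4): print(x,t[215:245,x].max(1))
# scene lower rail boundary
L=[]
for x in range(345,426,5):
    c=hs[150:205,x,1];v=s[150:205,x].max(1); k=[i for i in range(55) if c[i]<22 ]
    L.append((x,150+max(k)))
print(L)
print([ (y,hs[y,380,1],s[y,380].max()) for y in range(165,195)])
E
python3 meas3.py
```

```text
time: 0.8
tool_pos: [268.7, 536.1, 230.6]
tcp_rot: [-180.0, 0.1, 93.2]
ft_force: [0.6, 0.2, 0.3]
finger_gap: 69.9
grip_force: 0.0
time: 1.8
tool_pos: [392.8, 81.3, 231.1]
tcp_rot: [180.0, -0.0, 93.5]
ft_force: [0.8, -0.1, 0.0]
finger_gap: 70.1
grip_force: 0.0
time: 2.8
tool_pos: [517.0, -371.9, 230.6]
tcp_rot: [-180.0, -0.0, 93.5]
ft_force: [0.8, 0.8, 0.8]
finger_gap: 69.9
grip_force: 0.0
126 [ 83  94  99  76  47  44  75  97 105 105 106 105 104  86  60  45  66  93
 103  83  74  85  87  87  87  86  88  86  88  88]
130 [ 85  81  95 100  75  45  50  86 105 109 106 107 105 103  82  51  45  72
  98  99  79  78  85  87  88  87  86  88  88  87]
134 [ 89  87  89  98  94  66  43  54  89 104 106 107 105 106 102  79  50  46
  77  98  90  69  75  87  87  87  86  88  86  88]
138 [ 89  87  85  86  98  90  63  45  63  94 107 105 105 106 104 101  76  45
  51  84 103  87  78  86  87  86  87  89  87  86]
142 [ 82  81  79  76  90 101  81  51  48  76  98 107 106 105 107 105  95  70
  46  54  88 103  81  68  72  71  71  73  72  74]
146 [ 90  91  92  90  84  94 103  79  50  48  81 103 107 107 105 106 104 
[... 762 characters left out ...]
2), np.uint8(131)), (176, np.int64(12), np.uint8(108)), (177, np.int64(12), np.uint8(176)), (178, np.int64(13), np.uint8(204)), (179, np.int64(10), np.uint8(172)), (180, np.int64(15), np.uint8(118)), (181, np.int64(13), np.uint8(59)), (182, np.int64(6), np.uint8(83)), (183, np.int64(15), np.uint8(118)), (184, np.int64(35), np.uint8(140)), (185, np.int64(38), np.uint8(181)), (186, np.int64(35), np.uint8(180)), (187, np.int64(38), np.uint8(181)), (188, np.int64(38), np.uint8(181)), (189, np.int64(37), np.uint8(181)), (190, np.int64(35), np.uint8(181)), (191, np.int64(34), np.uint8(180)), (192, np.int64(37), np.uint8(180)), (193, np.int64(38), np.uint8(181)), (194, np.int64(37), np.uint8(181))]
```

```bash
python3 -m handwheel '[[-0.0015,0,0.03,0],[0,0,0.04,0],[0,0,0.035,0],[0,0,0.03,0],[0,0,0.02,0],[0,0,0.0125,0],[0,0,0,0],[0,0,0,0]]'
cat > meas4.py <<'E'
from h import *
t=cv2.imread("pics/top0.png");s=cv2.imread("pics/scene0.png")
def cen(col,lo,hi):
    w=np.clip(80-t[lo:hi,col].astype(float).max(1),0,None);return (w*np.arange(lo,hi)).sum()/w.sum()
A=[];B=[]
for x in range(126,152):
    c=224.8+(x-126)*.192
    A.append((x,cen(x,int(c-8),int(c-1))));B.append((x,cen(x,int(c+2),int(c+9))))
W=[np.array([onz("top",*p,22)[:2] for p in L]) for L in(A,B)]
for w in W: print("groove yaw",np.polyfit(w[:,1],w[:,0],1), np.degrees(np.arctan(np.polyfit(w[:,1],w[:,0],1)[0])))
m=(W[0]+W[1])/2; m=(np.polyfit(W[0][:,1],W[0][:,0],1)+np.polyfit(W[1][:,1],W[1][:,0],1))/2
print("rail mid line x=a*y+b",m, "x at y=340",np.polyval(m,340))
hs=cv2.cvtColor(s,cv2.COLOR_BGR2HSV).astype(int)
L=[]
for x in range(340,428):
    c=hs[:,x,1];y=int(195-(x-345)*.3375)
    k=max(i for i in range(y-6,y+5) if c[i]<25);L.append((x,k+.5))
w=np.array([onz("scene",*p,0)[:2] for p in L]);p=np.polyfit(w[:,1],w[:,0],1)
print("scene rail far-x bottom edge",p,np.degrees(np.arctan(p[0])),np.polyval(p,340)-25/np.cos(np.arctan(p[0])))
# lens & axis
lt,dd=tri(394.75,148.25,121.9,221.9);print(lt)
for pts in([(77,213.5),(83,215),(92,217),(98,218)],[(163,230.6),(169,231.8),(175,233)]):
    for q in pts: print(onz("top",*q,100).round(1)[:2],end=' ')
# blobs in fresh pictures
for n in("scene","top"):
    im=r.snapshot(n);cv2.imwrite(f"pics/{n}1.png",im[:,:,::-1])
a=cv2.imread("pics/scene1.png")[195:300,110:250];b=cv2.imread("pics/top1.png")[205:285,350:455]
cv2.imwrite("pics/m4.png",np.hstack([cv2.resize(a,(400,300),interpolation=2),cv2.resize(np.clip(b*1.8,0,255).astype(np.uint8),(394,300),interpolation=2)]))
E
python3 meas4.py
```

```text
time: 3.6
tool_pos: [517.5, -371.9, 64.6]
tcp_rot: [180.0, 0.0, 93.5]
ft_force: [-0.5, 0.1, 0.1]
finger_gap: 70.4
grip_force: 0.0
groove yaw [2.03348228e-01 5.18665067e+02] 11.494274032715216
groove yaw [2.02833963e-01 4.90200296e+02] 11.465976014021283
rail mid line x=a*y+b [2.03091096e-01 5.04432682e+02] x at y=340 573.483654121839
scene rail far-x bottom edge [2.01414809e-01 5.30031392e+02] 11.387856000258017 573.0103687676205
[583.04913491 387.25688045 100.65602446]
[606.3 504. ] [602.4 488.5] [597.1 465.4] [594.4 449.9] [560.9 282.6] [557.7 267.2] [554.6 251.8]
```

View pics/m4.png

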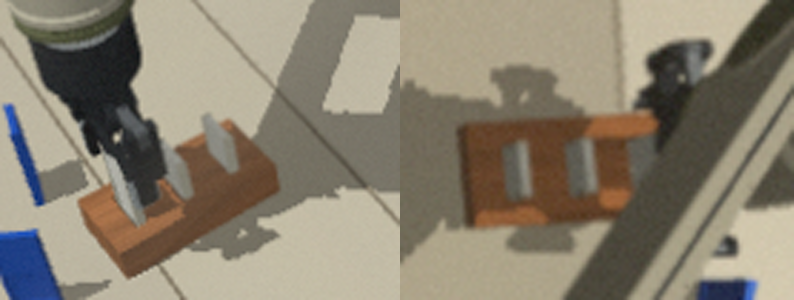

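The picture shows both fingers straddling the tall tile's side edges (scene crop at (130,185)), with the short tiles clear. Closing.

```bash
python3 -m handwheel '[[-0.001,0,0,0],[0,0,0,0],[0,0,0,0],[0,0,0,0],[0,0,0,0],[0,0,0,0],[0,0,0,0],[0,0,0,0]]' 0.03 60
python3 - <<'E'
from bench import r
print(r.sense()['tool_pos'],r.sense()['wrist_torque'])
E
```

```text
time: 4.5
tool_pos: [517.9, -373.3, 65.1]
tcp_rot: [179.9, 0.1, 93.5]
ft_force: [-0.3, -0.1, 6.0]
finger_gap: 37.0
grip_force: 60.3
[ 517.87420322 -373.25552595   65.10387371] [-0.04733335  0.09254271 -0.01092924]
```

```bash
python3 -m handwheel '[[0,0,-0.008,0],[0,0,-0.015,0],[0,0,-0.025,0],[0,0,-0.025,0],[0,0,-0.022,0.55],[0,0,0,0],[0,0,0,0],[0,0,0,0]]'
python3 - <<'E'
from bench import r
print(r.sense()['ft_force'],r.sense()['wrist_torque'])
E
python3 -m handwheel '[[0.02,0.0004,0,0],[0.043,0.0004,0,0],[0.043,0.0004,0,0],[0.043,0.0004,0,0],[0.043,0.0004,0,0],[0.043,0.0004,0,0],[0.043,0.0004,0,0],[0.043,0.0004,0,0],[0.043,0.0004,0,0],[0.0208,0,0,0]]';python3 -m handwheel '[[0,0,0,0],[0,0,0,0],[0,0,0,0]]'
python3 - <<'E'
from h import *
print(r.sense()['ft_force'],r.sense()['wrist_torque'],r.sense()['tool_pos'])
for n in("scene","top"):
    im=r.snapshot(n);cv2.imwrite(f"pics/{n}2.png",im[:,:,::-1])
a=cv2.imread("pics/scene2.png")[140:260,210:370];b=cv2.imread("pics/top2.png")[190:290,205:335]
cv2.imwrite("pics/m5.png",np.hstack([cv2.resize(a,(400,300),interpolation=2),cv2.resize(np.clip(b*1.8,0,255).astype(np.uint8),(390,300),interpolation=2)]))
E
```

```text
time: 5.3
tool_pos: [516.6, -372.1, 157.6]
tcp_rot: [-179.9, -0.1, 93.0]
ft_force: [-0.1, -0.7, -0.3]
finger_gap: 36.7
grip_force: 60.1
[-0.13808232 -0.6880475  -0.31145741] [ 0.04462561 -0.01171748  0.02123311]
time: 6.3
tool_pos: [499.3, 15.1, 157.3]
tcp_rot: [-179.8, -0.1, 93.1]
ft_force: [0.4, -0.5, 0.6]
finger_gap: 37.2
grip_force: 60.1
time: 6.6
tool_pos: [500.5, 11.0, 158.1]
tcp_rot: [-179.9, 0.0, 92.9]
ft_force: [-0.2, -1.0, -0.3]
finger_gap: 36.8
grip_force: 60.1
[-0.22065681 -0.99683777 -0.32759568] [-0.04884798  0.01054324 -0.02500209] [500.49410246  11.00846095 158.1103908 ]
```

View pics/m5.png

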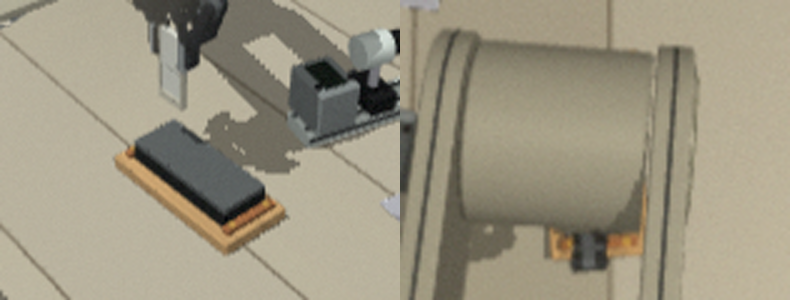

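The tile is held by its side edges and upright, with its foot at scene px (283,181) above the plate's robot end. Descending gently.

```bash
python3 -m handwheel '[[0,0,0.015,0],[0,0,0.02,0],[0,0,0.013,0],[0,0,0.006,0],[0,0,0,0],[0,0,0,0]]'; python3 -m handwheel '[[0,0,0.001,0],[0,0,0.001,0],[0,0,0.001,0],[0,0,0,0],[0,0,0,0],[0,0,0,0]]'; python3 -m handwheel '[[0,0,0.001,0],[0,0,0.001,0],[0,0,0,0],[0,0,0,0],[0,0,0,0]]'
```

```text
time: 7.3
tool_pos: [501.1, 11.8, 105.1]
tcp_rot: [180.0, 0.0, 93.0]
ft_force: [0.3, -0.4, 0.4]
finger_gap: 36.7
grip_force: 60.1
time: 7.9
tool_pos: [500.9, 11.9, 101.9]
tcp_rot: [180.0, 0.0, 93.0]
ft_force: [-0.0, 0.1, 0.1]
finger_gap: 36.9
grip_force: 60.1
time: 8.4
tool_pos: [500.9, 11.9, 99.8]
tcp_rot: [-180.0, 0.0, 93.0]
ft_force: [-0.3, -0.3, -0.6]
finger_gap: 37.1
grip_force: 60.1
```

```bash
python3 -m handwheel '[[0,0,0.001,0],[0,0,0.001,0],[0,0,0,0],[0,0,0,0],[0,0,0,0]]'; python3 -m handwheel '[[0,0,0.001,0],[0,0,0.001,0],[0,0,0,0],[0,0,0,0],[0,0,0,0]]'
```

```text
time: 8.9
tool_pos: [501.0, 11.8, 98.0]
tcp_rot: [180.0, 0.0, 93.0]
ft_force: [-0.7, 0.1, 1.8]
finger_gap: 37.2
grip_force: 60.3
time: 9.4
tool_pos: [501.0, 11.8, 96.0]
tcp_rot: [180.0, 0.0, 93.0]
ft_force: [0.5, 0.0, 3.2]
finger_gap: 37.2
grip_force: 60.5
```

```bash
python3 -m handwheel '[[0,0,0.001,0],[0,0,0.001,0],[0,0,0,0],[0,0,0,0],[0,0,0,0]]'
python3 - <<'E'
from bench import r
print(r.sense()['ft_force'],r.sense()['wrist_torque'])
E
python3 -m handwheel '[[0,0.001,0,0],[0,0.002,0,0],[0,0.003,0,0],[0,0.003,0,0],[0,0.003,0,0]]'
```

```text
time: 9.9
tool_pos: [501.0, 11.8, 94.1]
tcp_rot: [180.0, 0.0, 93.0]
ft_force: [-1.2, -0.3, 6.8]
finger_gap: 37.0
grip_force: 60.7
[-1.17082394 -0.29737285  6.84755349] [-0.01833756  0.29073974 -0.00508353]
time: 10.4
tool_pos: [511.9, 12.5, 93.5]
tcp_rot: [-179.9, -0.0, 93.0]
ft_force: [-4.5, -1.4, 7.5]
finger_gap: 37.3
grip_force: 60.9
```

```bash
python3 -m handwheel '[[0,0.004,-0.0004,0],[0,0.004,-0.0003,0],[0,0.004,0,0],[0,0.004,0,0],[0,0.004,0,0],[0,0.004,0,0]]';python3 -m handwheel '[[0,0.004,0,0],[0,0.004,0,0],[0,0.004,0,0],[0,0.004,0,0]]'
```

```text
time: 11.0
tool_pos: [535.9, 13.7, 94.1]
tcp_rot: [-179.9, -0.0, 93.0]
ft_force: [-3.9, -0.8, 6.5]
finger_gap: 37.3
grip_force: 60.9
time: 11.4
tool_pos: [551.9, 14.6, 94.1]
tcp_rot: [-179.9, -0.0, 93.0]
ft_force: [-4.3, -0.6, 6.8]
finger_gap: 36.8
grip_force: 60.9
```

```bash
python3 -m handwheel '[[0,0.004,0,0],[0,0.004,0,0],[0,0.004,0,0],[0,0.004,0,0],[0,0.004,0,0],[0,0.004,0,0],[0,0.004,0,0],[0,0.003,0,0],[0,0.001,0,0],[0,0,0,0]]';python3 -m handwheel '[[0,0,-0.004,0],[0,0,-0.008,0],[0,0,-0.02,0],[0,0,-0.03,0],[0,0,-0.04,0],[0,0,-0.03,0],[0,0,0,0],[0,0,0,0]]'
python3 - <<'E'
from h import *
print(r.sense()['ft_force'],r.sense()['wrist_torque'],r.sense()['tool_pos'],r.sense()['tcp_rot'])
for n in("scene",):
    im=r.snapshot(n);cv2.imwrite(f"pics/{n}3.png",im[:,:,::-1])
a=cv2.imread("pics/scene3.png")[100:250,240:440]
cv2.imwrite("pics/m6.png",cv2.resize(a,(800,600),interpolation=2))
E
```

```text
time: 12.4
tool_pos: [584.1, 16.2, 94.2]
tcp_rot: [-179.9, -0.0, 93.0]
ft_force: [-4.0, -0.5, 6.1]
finger_gap: 36.8
grip_force: 60.9
time: 13.2
tool_pos: [585.3, 16.2, 227.5]
tcp_rot: [179.9, 0.0, 93.0]
ft_force: [0.2, 0.0, -1.5]
finger_gap: 37.2
grip_force: 60.3
[ 0.16519585  0.02999844 -1.50310929] [0.03056596 0.00562925 0.03490977] [585.27130028  16.19895002 227.51665924] [1.79881501e+02 1.01071138e-02 9.29673491e+01]
```

View pics/m6.png

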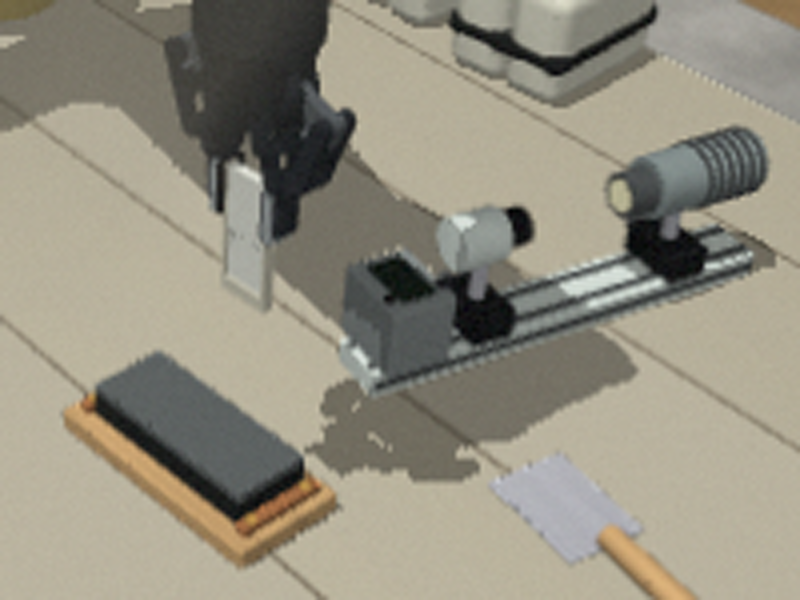

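The tile is in the hand with its foot at scene px (296–307,170–177). The plate, the bench and the scraper are unmoved. Now going above the light gap.

```bash
python3 -m handwheel '[[0,0,0,7.2],[0,0,0,7.2],[0.02,-0.0048,0,0],[0.045,-0.0107,0,0],[0.045,-0.0107,0,0],[0.045,-0.0107,0,0],[0.045,-0.0107,0,0],[0.045,-0.0107,0,0],[0.045,-0.0107,0,0],[0.0283,-0.0069,0,0]]';python3 -m handwheel '[[0,0,0,0],[0,0,0,0],[0,0,0,0],[0,0,0,0]]'
python3 - <<'E'
from h import *
p=r.sense()['tool_pos'];print(p)
for n in("scene","top"):
    im=r.snapshot(n);cv2.imwrite(f"pics/{n}4.png",im[:,:,::-1])
a=cv2.imread("pics/scene4.png")[75:195,320:440]
cv2.imwrite("pics/m7.png",cv2.resize(a,(600,600),interpolation=0))
c=np.array([.9801,-.1985]);n=np.array([.1985,.9801])
for h in(0,):
  for sx in(-19,19):
    for sy in(-4,4): print(sx,sy,proj("scene",[*(p[:2]+sx*c+sy*n),p[2]-52.8]).round(1), end=' ')
# sensor front edge check
print(onz("top",154.5,230,100+0))
E
```

```text
time: 14.25
tool_pos: [571.5, 346.1, 223.7]
tcp_rot: [-179.8, 0.1, 78.7]
ft_force: [0.2, 0.4, -0.5]
finger_gap: 36.6
grip_force: 60.1
time: 14.65
tool_pos: [573.6, 341.8, 226.0]
tcp_rot: [-180.0, 0.0, 78.5]
ft_force: [0.3, -0.0, -0.9]
finger_gap: 37.0
grip_force: 60.1
[573.61817606 341.80583299 226.0039692 ]
-19 -4 [[381.6 127.9]] -19 4 [[383.8 127.3]] 19 -4 [[389.6 134.2]] 19 4 [[391.9 133.6]] [562.57706971 304.37918674 100.        ]
```

View pics/m7.png

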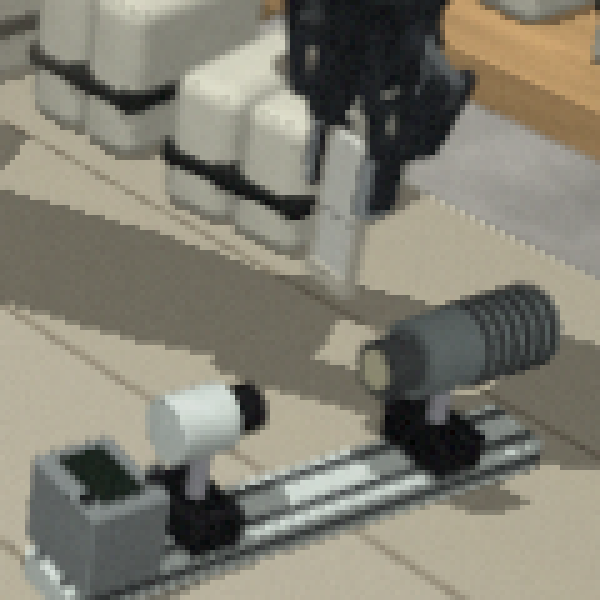

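The foot corners are seen at (381.9,127.1) and (390.5,133.5), against predicted (381.6,127.9) and (391.9,133.6), so the tile sits in the hand as assumed. The gap below is open, so lowering.

```bash
python3 -m handwheel '[[0.0015,0.0002,0.01,0],[0,0,0.02,0],[0,0,0.025,0],[0,0,0.02,0],[0,0,0.014,0],[0,0,0.008,0],[0,0,0.004,0],[0,0,0,0],[0,0,0,0],[0,0,0,0]]'
python3 - <<'E'
from h import *
q=[r.sense() for _ in range(1)];p=q[0]['tool_pos'];print(p,q[0]['tcp_rot'])
im=r.snapshot("scene");cv2.imwrite("pics/scene5.png",im[:,:,::-1])
cv2.imwrite("pics/m8.png",cv2.resize(im[75:195,320:440,::-1],(600,600),interpolation=0))
c=np.array([.9801,-.1985]);n=np.array([.1985,.9801])
print(proj("scene",[[574.1,343.2,100],[*(p[:2]-19*c),72],[*(p[:2]+19*c),72],[*(p[:2]-19*c),162]]).round(1))
E
```

```text
time: 15.75
tool_pos: [574.6, 345.0, 126.8]
tcp_rot: [179.9, -0.1, 78.6]
ft_force: [0.6, -0.3, -0.9]
finger_gap: 36.8
grip_force: 60.1
[574.59097768 345.03533155 126.8121385 ] [ 1.79910647e+02 -7.04352450e-02  7.85720122e+01]
[[383.1 151.9]
 [378.4 156.3]
 [385.9 162.8]
 [383.1 130.8]]
```

View pics/m8.png

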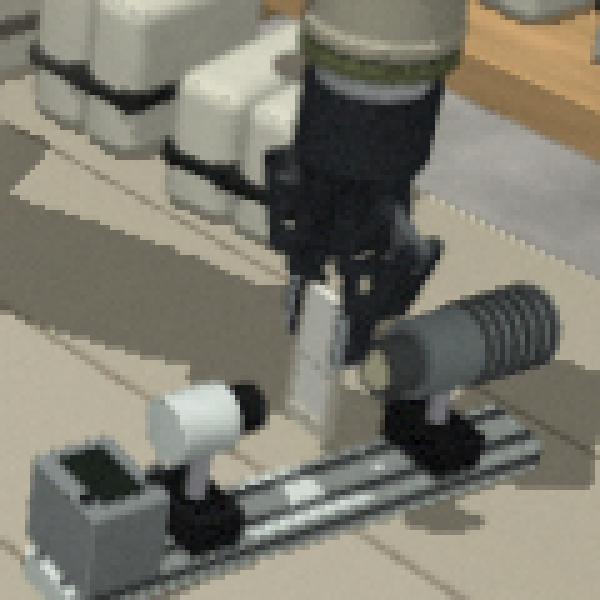

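```bash
python3 -m handwheel '[[0,0,0.001,0],[0,0,0.001,0],[0,0,0,0],[0,0,0,0],[0,0,0,0]]'; python3 -m handwheel '[[0,0,0,0],[0,0,0,0]]'
```

```text
time: 16.3
tool_pos: [573.9, 344.6, 123.4]
tcp_rot: [-180.0, 0.0, 78.6]
ft_force: [0.0, 0.0, -0.2]
finger_gap: 36.7
grip_force: 60.1
time: 16.5
tool_pos: [573.9, 344.7, 123.5]
tcp_rot: [-180.0, 0.0, 78.6]
ft_force: [-0.7, -0.6, -0.3]
finger_gap: 36.8
grip_force: 60.1
```

```bash
python3 -m handwheel '[[-0.0012,0.0003,-0.001,0],[0,0,0,0],[0,0,0,0],[0,0,0,0],[0,0,0,0],[0,0,0,0]]'
python3 - <<'E'
from h import *
p=r.sense()['tool_pos'];print(p)
c=np.array([.9801,-.1985]);n=np.array([.1985,.9801])
im=r.snapshot("scene");cv2.imwrite("pics/m9.png",cv2.resize(im[105:185,350:430,::-1],(600,600),interpolation=0))
q=proj("scene",[[*(p[:2]+a*c-4*n),72+h] for a,h in((-19,0),(19,0),(19,40))]).round(1);print(q,(q+.5-[350,105])*7.5)
E
```

```text
time: 17.1
tool_pos: [574.0, 343.4, 124.5]
tcp_rot: [180.0, 0.0, 78.6]
ft_force: [0.0, -0.2, -0.8]
finger_gap: 36.8
grip_force: 60.1
[573.9815329  343.44972607 124.49163764]
[[376.9 156.7]
 [384.4 163.2]
 [386.6 152. ]] [[205.5  391.5 ]
 [261.75 440.25]
 [278.25 356.25]]
```

View pics/m9.png

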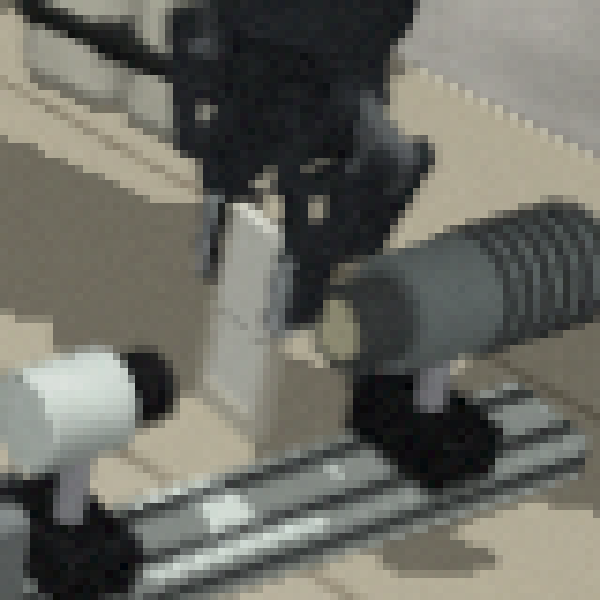

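The foot corners are at crop (205,392) and (258,442), which match the prediction to within a pixel. The tile is upright, midway and square to the beam.

```bash
python3 -c "from bench import r; print(r.hand_in())"
```

```text
the job is handed in; nothing more can be done
None
```

I handed the job in at about 17 s: the tile's foot was lapped over an 83 mm stroke at about 6 to 7.5 N, and the tile is now held upright in the light path with its window within about 1 mm of the measured mid-gap point.

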